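Load a row of chocolate packs into the spring-fed pusher tray

ROBOT

A 6-joint arm with a two-finger parallel gripper is mounted at the origin on a cart in front of the work surface, level with it; the furniture and walls round the work are solid. World frame = base frame: x ahead of the robot, y to its left, z up, the work surface at z = 0. Lengths are in mm, angles in rad, forces in N, time in s.
With the tool pointing down it reaches from about 275 to 850 mm from the base axis. Payload 5.2 kg.
Tool frame: the origin (TCP) lies midway between the tips of the shut fingers; the grasp point (between the pads) lies 19 mm behind it; z points along the fingers, y is the line along which they close (so a half turn about z gives the same grasp; the last joint's range is limited). The gripper opens to 85 mm and grips with 20 to 120 N. Pads are 22 mm wide; open, the fingers measure 114 mm over their backs; the gripper's body (76 mm by 85 mm) begins 54 mm behind the grasp point. The pads swing forward as they close: fully open they stand 13 mm farther back than shut.
Start: joints at [-1.398, 0.259, 1.535, -0, 1.348, -0.203], TCP at [201.88, -511.615, 231.31] pointing down, gripper open.
Joint ranges: [-3.14, 3.14], [-0.91, 2.08], [0.19, 2.58], [-1.22, 4.36], [0.22, 2.71], [-3.12, 3.12]. Speed limits (rad/s): [2.57, 2.57, 3.14, 3.14, 3.14, 3.14].

INTERFACE

Orientations are given as a unit quaternion [w, x, y, z].
In Python, from cell import arm, vision gives the robot as it stands. The module is installed in compiled form; this text tells all that it offers.
- The arm moves only by the tool move_arm, never from a script. Its argument "moves" is a list of rows, each a list of 5 numbers: the shift along the tool's x, y, z in m, then the turn about the tool's z in rad, then the opening, from -1 (shut) to 1 (fully open). In form: [[tx, ty, tz, twist, hand], ...]. A call has 1 to 10 rows; each row shifts and turns the commanded pose from where the row before left it, along the tool's axes as they then stand; what a row does not reach is not made up. A row lasts 1/10 s, in which the tool goes at most 50 mm and 8.59 degrees, less where a joint would pass 70% of its speed; a pose out of reach is approached as far as the arm can. A call is refused whole if a number of a shift passes 0.05 or a number of a turn 0.15, either way. A call with a gripper value outside its range is refused whole. The fingers move at their own pace and stop on an object; the grip force is fixed at half the most. Time passes only in rows, so rows that do not move let the fingers close. It gives the time, the measured TCP pose, the force, the opening and the grip force at its end, in the units of the state.
- arm.get_obs(): the state, without advancing time (a new reading comes with each control period).
- vision.read_camera(name): name is "side" or "top" or "wrist"; returns the picture (480x640x3 uint8, blue, green, red); there is no depth.
- vision.camera_model(name): a dict with "vfov" (degrees; the focal length in pixels is half the picture's height over the tangent of half this angle, whatever the lens; pixels are square), "cx", "cy" (the principal point, pixels), "rvec" (rotation vector, rad) and "tvec" (3), from world to camera coordinates, as OpenCV has them. Camera axes: x right, y down, z forward; pixel columns grow to the right and rows downward; lengths in mm; the calibration is good to about 2 mm. A picture is of the moment at which its call begins: read the wrist's pose just before it. camera_model takes no time and is no camera call; for the wrist camera it gives the pose at the moment of the call.
- arm.sign_off(): hands the job in; it is judged then, once.
Trained networks look in the newest picture that a camera, given by its name, has taken for a name from the list of things; names that differ only in an ending like _2 or _b are one class to them, and where a whole thing is asked for, a point or a joint stands for the part that bears it (a point fixed in the world has none). Each returns a list of dicts, best first, with "score" (0 to 1); they miss things now and then, are a little off and sometimes report something else, mostly with a low value. They report only what shows in the picture. A call takes as long as a camera call.
- vision.boxes_of(camera, name): "at" ([column, row] in pixels, amid what is visible of it).
- vision.trace(camera, name): "pixels" (480x640 bool, what is visible of it) and "at" ([column, row] in pixels, amid what is visible of it).
- vision.spot_point(camera, name): "at" ([column, row] in pixels: a listed point, or the origin of a listed thing).
The state is a dict: "time": time; "qpos": joint angles; "dq": joint speeds; "tau": joint torques, N m; "position": TCP position; "eef_rot": TCP orientation; "contact_force": force on the tool from outside, world axes, zero at the start; "moment": the same for the moment, N m; "width": opening from 0.0 (shut) to 1.0 (fully open); "grip_force": force on a finger pad.
Only numpy, scipy, OpenCV 4.12 (cv2) and the standard library are available. Lean on these libraries where they do the work, as an engineer would, in place of code of your own. Each camera call takes 0.05 s, during which the arm holds its last target. There are 200 camera calls.

TASK

The four chocolate packs standing on edge on the tray's loading ledge are to go into its spring-fed channel. Slide them square against the far guide, close them up, and push the whole row in together as one straight block against the spring paddle until both side stops have sprung out behind the last pack, so that the row stays in when you let go. The packs are thin card: feel your way, never force one that catches or press hard when the paddle reaches its end (25 N is too much), keep them upright and leave everything else where it is.

Things in the scene. Friction and masses are not known exactly. Their poses are not given: they have to be found in the camera images.
- tray: fixed steel and black plastic pusher tray, 556 x 212 mm. Origin on the table under the middle of the channel's open mouth; y points out of the mouth along the open loading ledge (to y = +268 mm), the channel runs to -y (closed end y = -288 mm); x across, toward the far guide; z up. Floor plate 3 mm thick, x -114 to +98 mm; the packs stand on it.
- mouth (a point): middle of the channel's mouth on the floor plate (tray x = y = 0, z = 3 mm). Channel 155 mm wide inside (tray x -77.5 to +77.5 mm), 6 mm walls, tops at z = 54 mm. The far wall goes on along the ledge as the guide. The near wall ends here with a lead-in of only 3 mm (to y = +13 mm): a pack that stands off the guide by more catches on it.
- guide (a point): point on the inner face of the far guide, tray x = +77.5 mm, y = +130 mm, z = 40 mm. The face is plane, looks to tray -x, in line with the channel's far wall. No near wall stands along the ledge: the packs' near ends (44 x 78 mm) are free.
- stop_near (a joint): sprung one-way side stop (steel flap 26 x 20 mm, 19 to 39 mm above the table) in the near wall, rad. 0 = sprung out, tip 12 mm inside the channel; 0.35 to 0.55 = folded into the wall by a passing pack. It belongs to the pusher cassette, which is clipped in 0 to 30 mm deep: so it springs out once the last pack's rear face is past some place at tray y = -30 to -60 mm.
- stop_far (a joint): the same stop in the far wall. In the channel the cassette's black paddle (146 mm wide, 69 mm high) pushes back, 3.2 N at the front to 5 N at the rear; with friction the row takes about 7 to 15 N. 2 to 3 mm after the stops have sprung out behind the last pack the paddle meets its solid rear stop and the force climbs steeply. The stops then hold the row.
- pack_1: chocolate pack 1 of the row (1 nearest the channel): white card block 152 x 78 x 44.5 mm on a long narrow edge, 0.10 to 0.18 kg. Origin: middle of its big face toward the channel, 39 mm above the floor plate. x points up, y along its 152 mm length (tray +x), z along its thickness, away from the channel (rear big face at z = +44.5 mm). Starts 8 to 22 mm off the guide, gaps 7 to 16 mm
- pack_2: chocolate pack 2 of the row (1 nearest the channel): white card block 152 x 78 x 44.5 mm on a long narrow edge, 0.10 to 0.18 kg. Origin: middle of its big face toward the channel, 39 mm above the floor plate. x points up, y along its 152 mm length (tray +x), z along its thickness, away from the channel (rear big face at z = +44.5 mm). Starts 8 to 22 mm off the guide, gaps 7 to 16 mm
- pack_3: chocolate pack 3 of the row (1 nearest the channel): white card block 152 x 78 x 44.5 mm on a long narrow edge, 0.10 to 0.18 kg. Origin: middle of its big face toward the channel, 39 mm above the floor plate. x points up, y along its 152 mm length (tray +x), z along its thickness, away from the channel (rear big face at z = +44.5 mm). Starts 8 to 22 mm off the guide, gaps 7 to 16 mm
- pack_4: chocolate pack 4 of the row (1 nearest the channel): white card block 152 x 78 x 44.5 mm on a long narrow edge, 0.10 to 0.18 kg. Origin: middle of its big face toward the channel, 39 mm above the floor plate. x points up, y along its 152 mm length (tray +x), z along its thickness, away from the channel (rear big face at z = +44.5 mm). Starts 8 to 22 mm off the guide, gaps 7 to 16 mm
- spare_pack: bystander: a like chocolate pack lying flat behind the tray (152 x 78 x 44 mm), origin under its middle
- label_roll: bystander: small white label roll standing on end close in front of the channel's near wall, 44 mm across, 26 mm high, origin under its middle
- pastille_tin: bystander: round red and white tin behind the guide, 62 mm across, 27 mm high, origin under its middle
- ribbon_roll: bystander: ribbon spool lying flat at the front of the table, 76 x 73 x 25 mm, origin under its middle

How it is judged (in metres and radians):
On the way:
1. the row is squared and closed up on the ledge: packs parallel to the mouth, each within 4 mm of the guide, no more than 10 mm of gaps in all, the first pack not yet 30 mm inside the mouth (distance between pack_1 and pack_4 below 0.1435 m and y of pack_1 in the frame of tray above -0.03 m and angle between the y axis of each of pack_1, pack_2, pack_3, pack_4 and the x axis of tray, either way round below 0.05 rad and x of each of pack_1, pack_2, pack_3, pack_4 in the frame of tray above -0.0025 m), for 0.1 s.
At the end, for the whole second after the job is handed in: All four packs stand upright (within 0.1 rad) and square (within 0.05 rad) in the channel, down on its floor, as one closed row (first to last no more than 6 mm over tight), the last pack's rear face past the side stops, both stops sprung out behind it (joints below 0.12 rad), everything at rest (y of pack_4 in the frame of tray below -0.0685 m and y of pack_1 in the frame of tray above -0.246 m and distance between pack_1 and pack_4 below 0.1395 m and value of joint each of stop_near, stop_far below 0.12 rad and angle between each of pack_1, pack_2, pack_3, pack_4's own x axis and vertical below 0.1 rad and angle between the y axis of each of pack_1, pack_2, pack_3, pack_4 and the x axis of tray, either way round below 0.05 rad and z of each of pack_1, pack_2, pack_3, pack_4 in the frame of tray below 0.048 m and linear speed of each of pack_1, pack_2, pack_3, pack_4 below 0.01 m/s); the robot touches nothing.
It fails at once if a pack is pressed by the gripper with more than 25 N (contact force between any of the fingers, the arm and pack_1 above 25 N or contact force between any of the fingers, the arm and pack_2 above 25 N or contact force between any of the fingers, the arm and pack_3 above 25 N or contact force between any of the fingers, the arm and pack_4 above 25 N).
It fails at once if the first pack is 30 mm inside the mouth while the row is not closed up (first to last more than 14 mm over tight) (y of pack_1 in the frame of tray below -0.03 m and distance between pack_1 and pack_4 above 0.1475 m).
It fails at once if a pack topples (leans more than 0.35 rad) or is lifted 25 mm (angle between any of pack_1, pack_2, pack_3, pack_4's own x axis and vertical above 0.35 rad or z of any of pack_1, pack_2, pack_3, pack_4 in the frame of tray above 0.067 m).
It fails at once if a bystander is shifted by more than 25 mm (distance of any of spare_pack, label_roll, pastille_tin, ribbon_roll from where it was at the start of the episode above 0.025 m).
It also fails if it takes over 64 s, if anything falls off the work surface, if the arm or the gripper's body presses on something with over 40 N, if the wrist force passes 120 N, or if a joint passes its speed limit or range.

## Working session

There is one attempt and no reset: what is moved stays moved. The work goes in short steps, Python scripts to look and compute and a tool call to move; the robot and the scene stay as the last step left them, time stands still between calls to the robot, and variables do not carry over. Pictures are saved under pics/ and viewed, at most 10 in all, crops included, and the job is handed in when it is done.

Besides the shell and the picture viewer there is one more tool, called by a JSON object that holds its "op" and its "data". move_arm: Moves the arm, as the interface text tells. Its arguments: {"type":"object","properties":{"moves":{"type":"array","items":{"type":"array","items":{"type":"number"}}}},"required":["moves"]}

```bash
mkdir -p pics; cat > h.py <<'E'
import numpy as np,cv2
from cell import arm,vision
def cam(n):
    m=vision.camera_model(n);f=240/np.tan(np.radians(m["vfov"])/2)
    K=np.array([[f,0,m["cx"]],[0,f,m["cy"]],[0,0,1.]])
    return K,cv2.Rodrigues(np.array(m["rvec"],float))[0],np.array(m["tvec"],float).ravel()
def onplane(n,px,z):
    K,R,t=cam(n);d=R.T@np.linalg.solve(K,[px[0],px[1],1.]);c=-R.T@t
    return c+d*(z-c[2])/d[2]
def proj(n,P):
    K,R,t=cam(n);q=(np.atleast_2d(P)@R.T+t)@K.T;return q[:,:2]/q[:,2:]
E
python3 - <<'E'
from h import *
print(arm.get_obs())
ims=[vision.read_camera(n) for n in("top","side")]
for n,i in zip(("top","side"),ims): cv2.imwrite(f"pics/{n}0.png",i)
for n in("top","side"):
    K,R,t=cam(n);print(n,K[0,0],-R.T@t,R[2])
    for k,z in(("mouth",3),("guide",40),("pack_1",42),("stop_near",29),("stop_far",29),("label_roll",0),("pastille_tin",0),("spare_pack",0),("ribbon_roll",0),("tray",0)):
        for d in vision.spot_point(n,k)[:5]: print(k,round(d["score"],2),np.round(d["at"]),np.round(onplane(n,d["at"],z)))
E
```

```text
{'time': 0.0, 'qpos': array([-1.39779210e+00,  2.59367600e-01,  1.53609342e+00,  1.02605197e-05,
        1.34798893e+00, -2.02799263e-01]), 'dq': array([-1.28225301e-05, -4.00212892e-04,  4.77485447e-04, -1.16011271e-03,
       -1.96050737e-04,  4.04175047e-04]), 'tau': array([-1.80979030e-03, -4.46031618e+01, -2.90570748e+01, -4.40045578e-04,
        1.20705212e-02,  3.19579124e-05]), 'position': array([ 201.79393332, -511.07670197,  230.45730131]), 'eef_rot': array([-9.28472140e-04,  9.82398136e-01,  1.86796786e-01,  1.88359000e-05]), 'contact_force': array([0.35329132, 1.23991704, 0.46456839]), 'moment': array([-0.01686373,  0.01480895,  0.03384409]), 'grip_force': 0.0, 'width': 0.9997124902356446}
top 479.53335464355695 [ 358.70288404   24.74036294 1000.11029253] [ 0.23476679 -0.03263533 -0.97150372]
mouth 0.68 [312. 258.] [558.   7.   3.]
guide 0.62 [237. 227.] [639. 150.  40.]
pack_1 0.98 [268. 268.] [544.  97.  42.]
pack_1 0.96 [213. 279.] [538. 210.  42.]
pack_1 0.85 [241. 272.] [545. 152.  42.]
pack_1 0.68 [291. 254.] [565.  47.  42.]Traceback (most recent call last):
  File "<stdin>", line 8, in <module>
ValueError: it knows: guide, label_roll, mouth, pack, pastille_tin, ribbon_roll, spare_pack, tray
```

```bash
python3 - <<'E'
from h import *
for n in("top","side"):
    K,R,t=cam(n);print(n,K[0,0],-R.T@t,R[2])
    for k,z in(("mouth",3),("guide",40),("pack_1",42),("label_roll",0),("pastille_tin",0),("spare_pack",0),("ribbon_roll",0),("tray",0)):
        for d in vision.spot_point(n,k)[:5]: print(k,round(d["score"],2),np.round(d["at"]),np.round(onplane(n,d["at"],z)))
E
```

```text
top 479.53335464355695 [ 358.70288404   24.74036294 1000.11029253] [ 0.23476679 -0.03263533 -0.97150372]
mouth 0.68 [312. 258.] [558.   7.   3.]
guide 0.62 [237. 227.] [639. 150.  40.]
pack_1 0.98 [268. 268.] [544.  97.  42.]
pack_1 0.96 [213. 279.] [538. 210.  42.]
pack_1 0.85 [241. 272.] [545. 152.  42.]
pack_1 0.68 [291. 254.] [565.  47.  42.]
label_roll 0.57 [388. 308.] [ 430. -134.    0.]
pastille_tin 0.59 [246. 204.] [701. 130.   0.]
pastille_tin 0.28 [214. 280.] [545. 216.   0.]
pastille_tin 0.22 [265. 266.] [558. 106.   0.]
spare_pack 0.67 [307. 154.] [794. -20.   0.]
ribbon_roll 0.66 [427. 341.] [ 352. -200.    0.]
ribbon_roll 0.43 [265. 264.] [560. 106.   0.]
tray 0.66 [267. 265.] [558. 101.   0.]
tray 0.56 [309. 255.] [567.  11.   0.]
side 456.919197712801 [ 436.26249297 -813.29711628  431.58715413] [ 0.15578141  0.90769202 -0.38965028]
guide 0.82 [339. 234.] [634. 154.  40.]
pack_1 0.84 [305. 238.] [553. 145.  42.]
pack_1 0.81 [292. 232.] [529. 190.  42.]
pack_1 0.57 [313. 256.] [556.  42.  42.]
label_roll 0.64 [258. 326.] [ 432. -135.    0.]
pastille_tin 0.57 [368. 253.] [697. 124.   0.]
spare_pack 0.97 [429. 274.] [792. -10.   0.]
ribbon_roll 0.75 [206. 356.] [ 349. -205.    0.]
tray 0.82 [321. 281.] [565.   8.   0.]
```

View pics/top0.png

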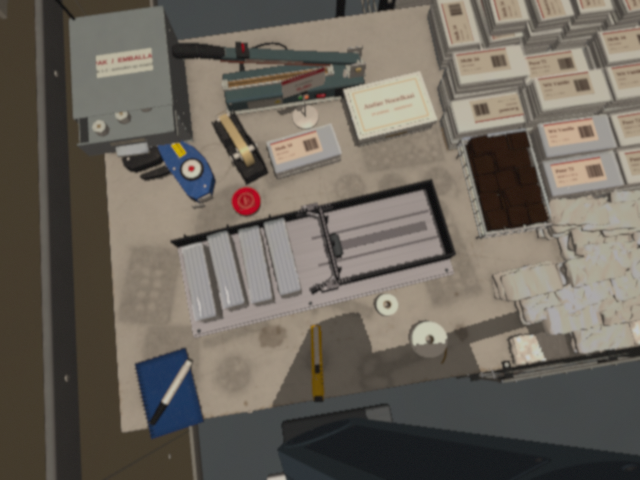

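View pics/side0.png

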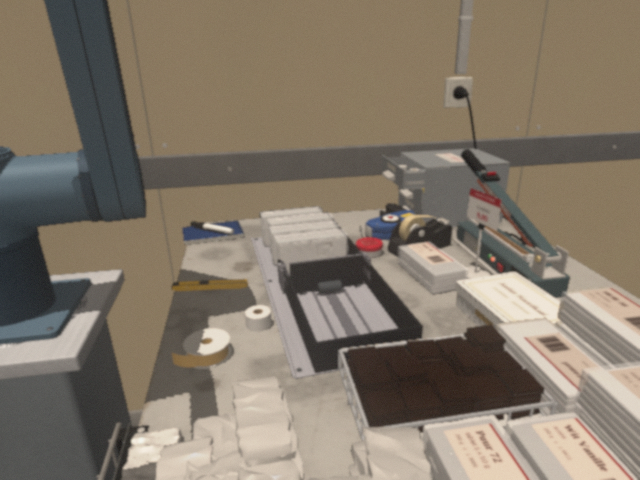

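```bash
python3 - <<'E'
from h import *
i=cv2.imread("pics/top0.png")[170:345,165:465]
cv2.imwrite("pics/c0.png",cv2.resize(i,(800,467),interpolation=cv2.INTER_CUBIC))
for p,z in(((195,334),3),((452,270),3),((173,242),54),((432,181),54),((453,255),54)):print(p,np.round(onplane("top",p,z)))
E
```

```text
(195, 334) [439. 266.   3.]
(452, 270) [ 486. -281.    3.]
(173, 242) [625. 280.  54.]
(432, 181) [ 670. -266.   54.]
(453, 255) [ 509. -274.   54.]
```

View pics/c0.png

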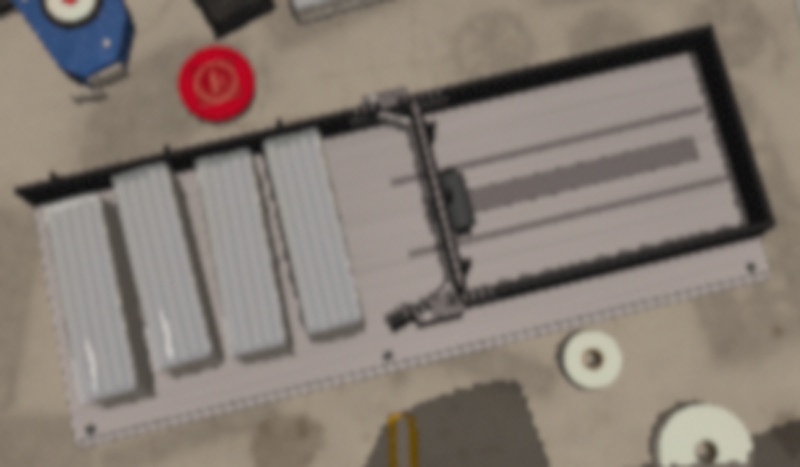

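```bash
cat >> h.py <<'E'
def T(o,a):
    c,s=np.cos(a),np.sin(a);return lambda P:np.c_[o[0]+c*P[:,0]-s*P[:,1],o[1]+s*P[:,0]+c*P[:,1],P[:,2]]
def crop(p): return np.array(p,float)/2.6667+[165,170]
E
python3 - <<'E'
from h import *
from scipy.optimize import least_squares
P=np.array([[-114,268,3],[-114,-288,3],[83.5,268,54],[83.5,-288,54],[-83.5,-288,54],[-80.5,13,54],[77.5,130,40],[0,0,3]],float)
px=np.vstack([crop([(80,440),(768,272),(15,190),(712,27),(773,228),(390,318)]),[[237,227],[312,258]]])
Ps=np.array([[77.5,130,40],[0,0,0]],float);pxs=np.array([[339,234],[321,281.]])
f=lambda v:np.r_[(proj("top",T(v[:2],v[2])(P))-px).ravel(),(proj("side",T(v[:2],v[2])(Ps))-pxs).ravel()*.6]
r=least_squares(f,[567,9,.085],loss="soft_l1");print(r.x,np.degrees(r.x[2]),np.round(r.fun.reshape(-1,2),1))
o,a=r.x[:2],r.x[2];R=np.array([[np.cos(a),np.sin(a)],[-np.sin(a),np.cos(a)]])
# pack top corners: far-left, far-right, near-right, near-left(top face)
for k,q in {1:[(265,140),(318,130)],2:[(197,158),(250,150)],3:[(113,177),(167,163)],4:[(42,207),(100,195)]}.items():
    print(k,[np.round(R@(onplane("top",crop(p),81)[:2]-o)) for p in q])
E
```

```text
[5.67102383e+02 1.21884990e+01 8.13401153e-02] 4.660445312424701 [[-1.5  3. ]
 [ 1.4  1.8]
 [-0.7 -0.6]
 [ 0.4 -1.1]
 [ 1.9 -0.4]
 [-0.4 -0.1]
 [ 1.2  2.5]
 [-3.7 -3.9]
 [ 0.3  0.6]
 [ 0.2 -0.7]]
1 [array([67., 72.]), array([65., 32.])]
2 [array([ 66., 124.]), array([62., 85.])]
3 [array([ 66., 188.]), array([ 67., 147.])]
4 [array([ 56., 243.]), array([ 55., 200.])]
```

{"op": "move_arm", "data": {"moves": [[0, 0, 0, 0.147, 1], [0, 0, 0, 0.147, 1], [0.018, -0.04, 0, 0, 1], [0.018, -0.04, 0, 0, 1], [0.018, -0.04, 0, 0, 1], [0.018, -0.04, 0, 0, 1], [0.018, -0.04, 0, 0, 1], [0.018, -0.04, 0, 0, 1], [0.018, -0.04, 0, 0, 1], [0.018, -0.04, 0, 0, 1]]}}

```text
time: 2.05
position: [319.5, -179.4, 231.6]
eef_rot: [0.0, 0.999, 0.041, 0.0]
contact_force: [1.1, -0.6, 0.6]
width: 1.002
grip_force: 0.0
```

{"op": "move_arm", "data": {"moves": [[0.018, -0.04, 0, 0, 1], [0.018, -0.04, 0, 0, 1], [0.018, -0.04, 0, 0, 1], [0.018, -0.04, 0, 0, 1], [0.018, -0.04, 0, 0, 1], [0.018, -0.04, 0, 0, 1], [0, 0, 0.02, 0, 1], [0, 0, 0, 0, 1]]}}

```text
time: 2.85
position: [405.8, 68.6, 209.6]
eef_rot: [-0.0, 0.999, 0.043, -0.002]
contact_force: [-1.7, 0.3, 0.4]
width: 1.0
grip_force: 0.0
```

```bash
cat >> h.py <<'E'
O=np.array([567.1,12.2]);A=0.0813
def st():
    s=arm.get_obs();q=s["eef_rot"];c,n=np.cos(A),np.sin(A);R=np.array([[c,n],[-n,c]])
    from scipy.spatial.transform import Rotation as Ro
    X=Ro.from_quat(np.r_[q[1:],q[0]]).as_matrix()
    print("t%.2f tray"%s["time"],np.round(R@(s["position"][:2]-O),1),"z%.1f"%s["position"][2],"toolx-A %.4f"%(np.arctan2(X[1,0],X[0,0])-A),"zdir",np.round(X[:,2],3),"Ftray",np.round(R@s["contact_force"][:2],1),"Fz%.1f"%s["contact_force"][2],"w%.2f"%s["width"])
E
python3 -c "
from h import *
st()"
```

```text
t2.85 tray [-156.2   69.4] z209.6 toolx-A 0.0043 zdir [-0.004  0.    -1.   ] Ftray [-1.7  0.4] Fz0.4 w1.00
```

{"op": "move_arm", "data": {"moves": [[0.015, -0.02, 0.03, 0.004, 1], [0.014, -0.02, 0.04, 0, 1], [0, 0, 0.04, 0, 1], [0, 0, 0.04, 0, 1], [0, 0, 0.03, 0, 1], [0, 0, 0.013, 0, 1], [0, 0, 0, 0, 1]]}}

```text
time: 3.55
position: [431.7, 108.2, 17.0]
eef_rot: [-0.0, 0.999, 0.038, -0.002]
contact_force: [0.0, 0.3, 1.2]
width: 1.003
grip_force: 0.0
```

```bash
python3 - <<'E'
from h import *
st()
a=vision.read_camera("side");b=vision.read_camera("top")
a=cv2.resize(a[190:340,220:420],(800,600));b=cv2.resize(b[180:350,160:330],(600,600))
cv2.imwrite("pics/s1.png",cv2.resize(np.hstack([a,b]),(800,343)))
E
```

```text
t3.55 tray [-127.1  106.6] z17.0 toolx-A -0.0055 zdir [-0.004 -0.    -1.   ] Ftray [0.  0.3] Fz1.2 w1.00
```

View pics/s1.png

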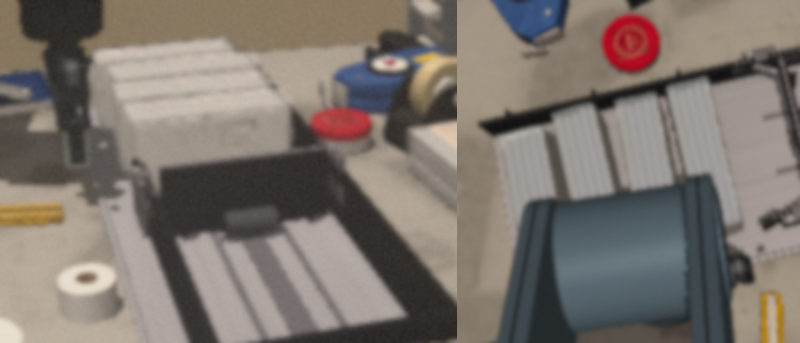

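{"op": "move_arm", "data": {"moves": [[0.008, -0.002, 0, -0.004, 1], [0.008, 0, 0, 0, 1], [0.008, 0, 0, 0, 1], [0.004, 0, 0, 0, 1], [0.003, 0, 0, 0, 1], [0, 0, 0, 0, 1]]}}

```text
time: 4.25
position: [464.1, 113.8, 18.3]
eef_rot: [0.0, 0.999, 0.041, 0.0]
contact_force: [-1.0, 1.0, 0.3]
width: 0.998
grip_force: 0.0
```

{"op": "move_arm", "data": {"moves": [[0.003, 0, 0, 0, 1], [0.003, 0, 0, 0, 1], [0, 0, 0, 0, 1]]}}

```text
time: 4.55
position: [470.1, 114.3, 18.3]
eef_rot: [0.0, 0.999, 0.041, 0.0]
contact_force: [0.2, -0.1, 0.2]
width: 1.0
grip_force: 0.0
```

```bash
python3 -c "
from h import *
st()"
```

```text
t4.55 tray [-88.4 109.6] z18.3 toolx-A 0.0005 zdir [ 0.  0. -1.] Ftray [ 0.2 -0.1] Fz0.2 w1.00
```

{"op": "move_arm", "data": {"moves": [[0.002, 0, 0, 0, 1], [0.002, 0, 0, 0, 1]]}}

```text
time: 4.75
position: [472.9, 114.7, 18.2]
eef_rot: [-0.0, 0.999, 0.041, -0.001]
contact_force: [-7.8, -0.6, 2.8]
width: 1.0
grip_force: 0.0
```

{"op": "move_arm", "data": {"moves": [[0.001, 0, 0, 0, 1], [0.001, 0, 0, 0, 1]]}}

```text
time: 4.95
position: [472.7, 114.9, 17.6]
eef_rot: [-0.0, 0.999, 0.041, -0.003]
contact_force: [-9.7, 0.4, 3.2]
width: 1.001
grip_force: 0.0
```

```bash
python3 - <<'E'
from h import *
st()
a=vision.read_camera("side");b=vision.read_camera("top")
a=cv2.resize(a[190:340,220:420],(800,600));b=cv2.resize(b[180:350,160:330],(600,600))
cv2.imwrite("pics/s2.png",cv2.resize(np.hstack([a,b]),(800,343)))
E
```

```text
t4.95 tray [-85.8 110. ] z17.6 toolx-A 0.0003 zdir [-0.006  0.    -1.   ] Ftray [-9.7  1.2] Fz3.2 w1.00
```

View pics/s2.png

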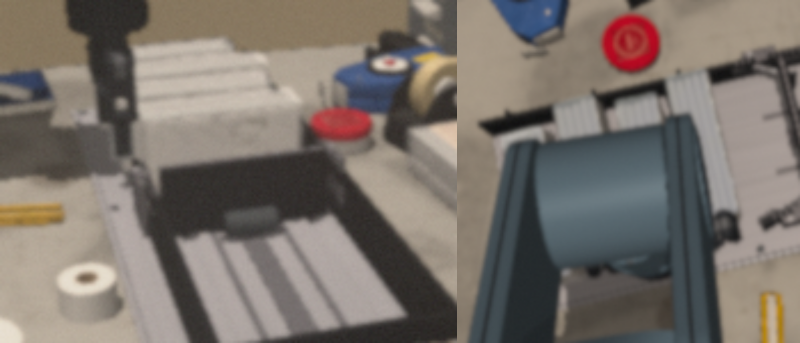

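{"op": "move_arm", "data": {"moves": [[-0.012, 0, 0, 0, 1], [-0.02, 0, 0, 0, 1], [-0.004, 0, 0, 0, 1], [0, -0.027, 0, 0, 1], [0, -0.026, 0, 0, 1], [0.008, 0, 0, 0, 1], [0.01, 0, 0, 0, 1], [0.006, 0, 0, 0, 1], [0.004, 0, 0, 0, 1], [0.003, 0, 0, 0, 1]]}}

```text
time: 6.05
position: [466.7, 166.6, 18.1]
eef_rot: [0.0, 0.999, 0.04, -0.0]
contact_force: [-0.8, -0.7, 0.4]
width: 1.001
grip_force: 0.0
```

{"op": "move_arm", "data": {"moves": [[0.001, 0, 0, 0, 1], [0.001, 0, 0, 0, 1]]}}

```text
time: 6.25
position: [468.2, 167.0, 18.2]
eef_rot: [0.0, 0.999, 0.041, -0.0]
contact_force: [-2.2, 0.8, -0.1]
width: 1.001
grip_force: 0.0
```

```bash
python3 -c "
from h import *
st()"
```

```text
t6.25 tray [-86.  162.3] z18.2 toolx-A -0.0000 zdir [-0.001 -0.    -1.   ] Ftray [-2.1  1. ] Fz-0.1 w1.00
```

{"op": "move_arm", "data": {"moves": [[0.001, 0, 0, 0, 1], [0.0005, 0, 0, 0, 1]]}}

```text
time: 6.45
position: [468.7, 167.3, 18.1]
eef_rot: [0.0, 0.999, 0.041, -0.001]
contact_force: [-5.8, -1.8, 2.5]
width: 0.997
grip_force: 0.0
```

```bash
python3 -c "
from h import *
st()"
```

```text
t6.45 tray [-85.5 162.6] z18.1 toolx-A 0.0001 zdir [-0.002 -0.    -1.   ] Ftray [-6.  -1.4] Fz2.5 w1.00
```

{"op": "move_arm", "data": {"moves": [[-0.015, 0, 0, 0, 1], [-0.015, 0, -0.02, 0, 1], [0, 0, -0.045, 0, 1], [0, 0, -0.045, 0, 1], [0.029, -0.031, 0, 0, 1], [0.03, -0.031, 0, 0, 1], [0.03, -0.03, 0, 0, 1], [0.028, -0.03, 0, 0, 1], [0, 0, 0, -0.147, 1], [0, 0, 0, -0.147, 1]]}}

```text
time: 7.45
position: [547.7, 297.6, 127.9]
eef_rot: [-0.0, 0.982, 0.19, 0.001]
contact_force: [-0.2, -0.7, -0.8]
width: 1.0
grip_force: 0.0
```

{"op": "move_arm", "data": {"moves": [[0, 0, 0, -0.147, 1], [0, 0, 0, -0.147, 1], [0, 0, 0, -0.147, 1], [0, 0, 0, -0.147, 1], [0, 0, 0, -0.147, 1], [0, 0, 0, -0.147, 1], [0, 0, 0, -0.147, 1], [0, 0, 0, -0.147, 1], [0, 0, 0, -0.101, 1], [0, 0, 0, 0, 1]]}}

```text
time: 8.45
position: [547.2, 296.4, 128.5]
eef_rot: [0.0, 0.677, 0.736, 0.001]
contact_force: [0.2, 0.8, 0.3]
width: 1.004
grip_force: 0.0
```

```bash
python3 - <<'E'
from h import *
st()
b=vision.read_camera("top");cv2.imwrite("pics/t3.png",cv2.resize(b[170:345,165:465],(800,467),interpolation=cv2.INTER_CUBIC))
E
```

```text
t8.45 tray [  3.2 284.9] z128.5 toolx-A 1.5725 zdir [ 0.001  0.    -1.   ] Ftray [0.3 0.8] Fz0.3 w1.00
```

View pics/t3.png

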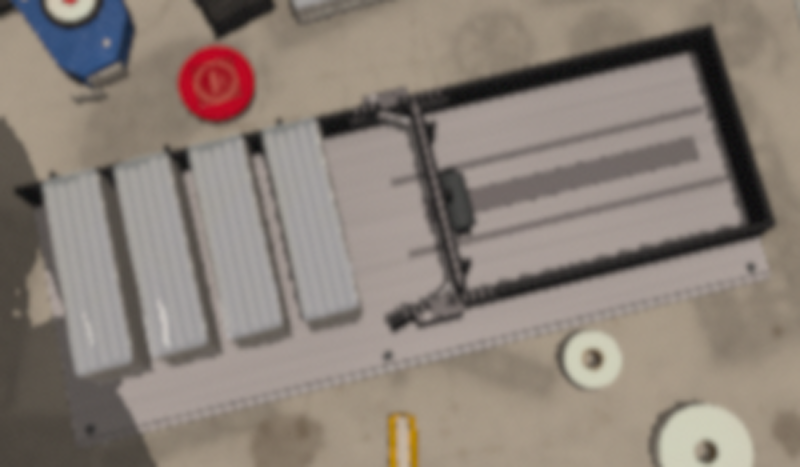

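{"op": "move_arm", "data": {"moves": [[0, -0.003, 0.03, -0.002, 1], [0, 0, 0.04, 0, 1], [0, 0, 0.032, 0, 1], [0, 0, 0.01, 0, 1], [-0.012, 0, 0, 0, 1], [-0.01, 0, 0, 0, 1], [-0.005, 0, 0, 0, 1], [-0.004, 0, 0, 0, 1], [-0.004, 0, 0, 0, 1], [-0.004, 0, 0, 0, 1]]}}

```text
time: 9.5
position: [547.5, 257.1, 17.2]
eef_rot: [0.0, 0.677, 0.736, 0.001]
contact_force: [-0.8, 1.5, 1.0]
width: 1.001
grip_force: 0.2
```

{"op": "move_arm", "data": {"moves": [[-0.004, 0, 0, 0, 1], [-0.004, 0, 0, 0, 1], [-0.004, 0, 0, 0, 1], [-0.004, 0, 0, 0, 1], [-0.004, 0, 0, 0, 1]]}}

```text
time: 10.0
position: [548.6, 237.1, 16.3]
eef_rot: [-0.0, 0.677, 0.736, 0.0]
contact_force: [0.0, 2.5, 1.2]
width: 0.997
grip_force: 0.4
```

```bash
python3 - <<'E'
from h import *
st()
a=vision.read_camera("side");b=vision.read_camera("top")
a=cv2.resize(a[190:340,220:420],(800,600));b=cv2.resize(b[180:350,160:330],(600,600))
cv2.imwrite("pics/s4.png",cv2.resize(np.hstack([a,b]),(800,343)))
E
```

```text
t10.00 tray [-2.000e-01  2.256e+02] z16.3 toolx-A 1.5735 zdir [ 0.  0. -1.] Ftray [0.2 2.5] Fz1.2 w1.00
```

View pics/s4.png

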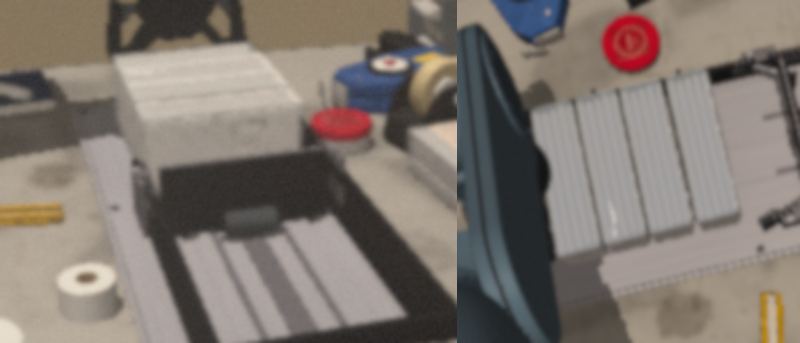

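{"op": "move_arm", "data": {"moves": [[-0.004, 0, 0, 0, 1], [-0.004, 0, 0, 0, 1], [-0.004, 0, 0, 0, 1]]}}

```text
time: 10.4
position: [549.5, 225.0, 16.2]
eef_rot: [-0.0, 0.677, 0.736, -0.0]
contact_force: [-0.9, 3.1, 1.0]
width: 1.001
grip_force: 0.0
```

```bash
python3 - <<'E'
from h import *
st()
b=vision.read_camera("top");cv2.imwrite("pics/t5.png",cv2.resize(b[180:330,190:350],(800,750))[:600])
E
```

```text
t10.40 tray [ -0.3 213.6] z16.2 toolx-A 1.5737 zdir [-0.  0. -1.] Ftray [-0.6  3.2] Fz1.0 w1.00
```

View pics/t5.png

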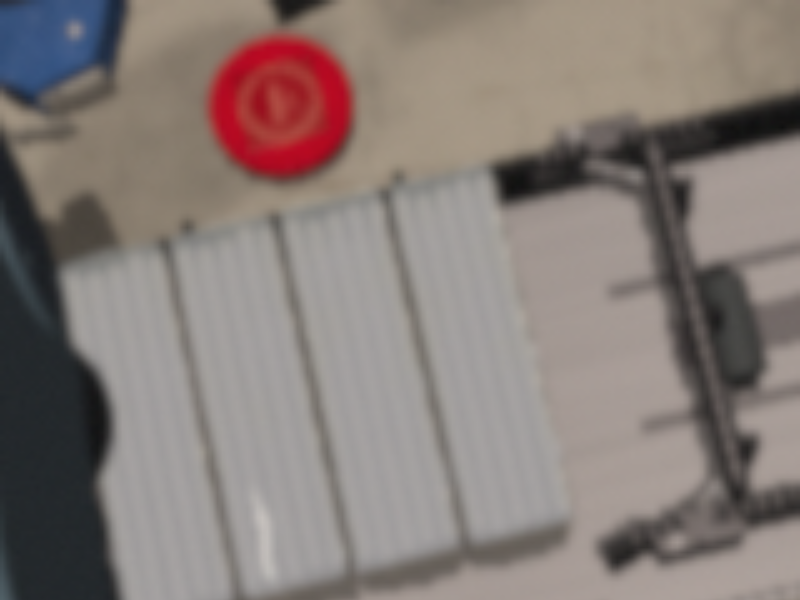

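```bash
python3 - <<'E'
from h import *
R=np.array([[np.cos(A),np.sin(A)],[-np.sin(A),np.cos(A)]])
f=lambda p,z:np.round(R@(onplane("top",np.array(p)/5+[190,180],z)[:2]-O),1)
for p in [(497,168),(388,192),(280,215),(170,240),(62,268),(568,520),(468,545),(352,575),(238,600)]:print(p,f(p,81))
print("guide edge z54",f((500,170),54))
E
```

```text
(497, 168) [73.2 19.6]
(388, 192) [73.9 64. ]
(280, 215) [ 74.8 107.8]
(170, 240) [ 75.1 152.4]
(62, 268) [ 74.1 196.2]
(568, 520) [-71.2  24.7]
(468, 545) [-71.4  64.4]
(352, 575) [-72.1 110.2]
(238, 600) [-71.1 154.6]
guide edge z54 [80.3 18.3]
```

{"op": "move_arm", "data": {"moves": [[0.003, 0, 0, -0.002, 0.7], [0, 0, 0, 0, 0.7], [0, 0, 0, 0, 0.7], [-0.003, 0, 0, 0, 0.7], [-0.002, 0, 0, 0, 0.7], [-0.002, 0, 0, 0, 0.7], [-0.002, 0, 0, 0, 0.7]]}}

```text
time: 11.15
position: [550.1, 219.2, 16.4]
eef_rot: [-0.0, 0.676, 0.737, 0.0]
contact_force: [-0.5, 4.1, 3.0]
width: 0.855
grip_force: 0.0
```

{"op": "move_arm", "data": {"moves": [[-0.002, 0, 0, 0, 0.7], [-0.002, 0, 0, 0, 0.7], [-0.002, 0, 0, 0, 0.7]]}}

```text
time: 11.45
position: [550.6, 213.1, 16.4]
eef_rot: [-0.0, 0.676, 0.737, 0.0]
contact_force: [-0.9, 4.8, 3.9]
width: 0.852
grip_force: 0.0
```

{"op": "move_arm", "data": {"moves": [[-0.002, 0, 0, 0, 0.7], [-0.002, 0, 0, 0, 0.7], [-0.002, 0, 0, 0, 0.7]]}}

```text
time: 11.75
position: [551.1, 207.2, 16.4]
eef_rot: [-0.0, 0.676, 0.737, 0.0]
contact_force: [-0.6, 5.2, 3.9]
width: 0.854
grip_force: 0.0
```

{"op": "move_arm", "data": {"moves": [[-0.002, 0, 0, 0, 0.7], [-0.002, 0, 0, 0, 0.7], [-0.002, 0, 0, 0, 0.7]]}}

```text
time: 12.05
position: [551.6, 201.2, 16.4]
eef_rot: [-0.0, 0.676, 0.737, 0.0]
contact_force: [-1.7, 6.0, 4.0]
width: 0.849
grip_force: 0.0
```

```bash
python3 -c "
from h import *
st()"
```

```text
t12.05 tray [-1.000e-01  1.896e+02] z16.4 toolx-A 1.5753 zdir [-0.  0. -1.] Ftray [-1.2  6.1] Fz4.0 w0.85
```

{"op": "move_arm", "data": {"moves": [[-0.002, 0, 0, 0.002, 0.7], [-0.002, 0, 0, 0.002, 0.7], [-0.002, 0, 0, 0, 0.7], [-0.002, 0, 0, 0, 0.7]]}}

```text
time: 12.45
position: [552.5, 193.1, 16.4]
eef_rot: [0.0, 0.678, 0.735, 0.0]
contact_force: [-0.5, 4.2, 2.9]
width: 0.848
grip_force: 0.0
```

{"op": "move_arm", "data": {"moves": [[-0.002, 0, 0, 0, 0.7], [-0.002, 0, 0, 0, 0.7], [-0.002, 0, 0, 0, 0.7], [-0.002, 0, 0, 0, 0.7]]}}

```text
time: 12.85
position: [553.0, 185.2, 16.4]
eef_rot: [-0.0, 0.678, 0.735, 0.0]
contact_force: [-0.7, 5.3, 4.9]
width: 0.854
grip_force: 0.0
```

{"op": "move_arm", "data": {"moves": [[-0.002, 0, 0, 0, 0.7], [-0.002, 0, 0, 0, 0.7], [-0.002, 0, 0, 0, 0.7], [-0.002, 0, 0, 0, 0.7]]}}

```text
time: 13.25
position: [553.2, 178.2, 16.3]
eef_rot: [-0.001, 0.678, 0.735, 0.0]
contact_force: [-1.2, 8.3, 4.3]
width: 0.849
grip_force: 0.0
```

{"op": "move_arm", "data": {"moves": [[-0.002, 0, 0, 0, 0.7], [-0.002, 0, 0, 0, 0.7], [-0.002, 0, 0, 0, 0.7], [-0.002, 0, 0, 0, 0.7]]}}

```text
time: 13.65
position: [554.0, 169.8, 16.3]
eef_rot: [-0.0, 0.678, 0.735, 0.0]
contact_force: [-1.6, 6.8, 5.2]
width: 0.852
grip_force: 0.0
```

```bash
python3 - <<'E'
from h import *
st()
a=vision.read_camera("side");b=vision.read_camera("top")
a=cv2.resize(a[190:340,220:420],(800,600));b=cv2.resize(b[180:350,200:370],(600,600))
cv2.imwrite("pics/s6.png",cv2.resize(np.hstack([a,b]),(800,343)))
E
```

```text
t13.65 tray [ -0.3 158.1] z16.3 toolx-A 1.5714 zdir [-0.     0.001 -1.   ] Ftray [-1.   6.9] Fz5.2 w0.85
```

View pics/s6.png

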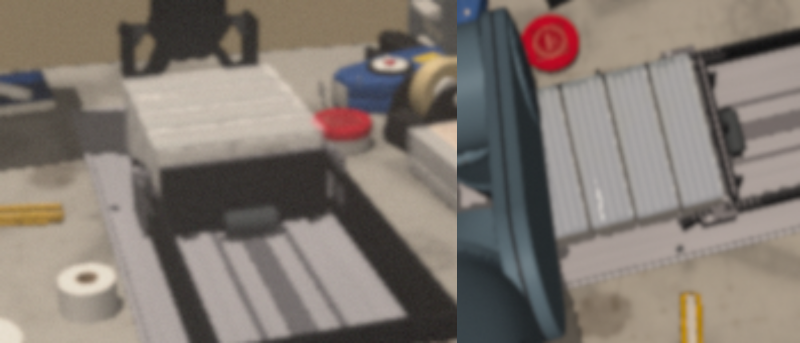

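{"op": "move_arm", "data": {"moves": [[-0.002, 0, 0, 0, 0.7], [-0.002, 0, 0, 0, 0.7], [-0.002, 0, 0, 0, 0.7], [-0.002, 0, 0, 0, 0.7], [-0.002, 0, 0, 0, 0.7]]}}

```text
time: 14.25
position: [554.9, 160.0, 16.4]
eef_rot: [-0.0, 0.678, 0.735, 0.0]
contact_force: [-0.4, 8.3, 4.2]
width: 0.853
grip_force: 0.0
```

{"op": "move_arm", "data": {"moves": [[-0.002, 0, 0, 0, 0.7], [-0.002, 0, 0, 0, 0.7], [-0.002, 0, 0, 0, 0.7], [-0.002, 0, 0, 0, 0.7], [-0.002, 0, 0, 0, 0.7]]}}

```text
time: 14.75
position: [555.7, 150.4, 16.4]
eef_rot: [-0.001, 0.678, 0.735, 0.001]
contact_force: [-0.0, 9.3, 3.8]
width: 0.852
grip_force: 0.0
```

{"op": "move_arm", "data": {"moves": [[-0.002, 0, 0, 0, 0.7], [-0.002, 0, 0, 0, 0.7], [-0.002, 0, 0, 0, 0.7], [-0.002, 0, 0, 0, 0.7], [-0.002, 0, 0, 0, 0.7]]}}

```text
time: 15.25
position: [556.5, 140.5, 16.3]
eef_rot: [-0.001, 0.678, 0.735, 0.0]
contact_force: [0.2, 8.6, 4.0]
width: 0.85
grip_force: 0.0
```

{"op": "move_arm", "data": {"moves": [[-0.002, 0, 0, 0, 0.7], [-0.002, 0, 0, 0, 0.7], [-0.002, 0, 0, 0, 0.7], [-0.002, 0, 0, 0, 0.7], [-0.002, 0, 0, 0, 0.7]]}}

```text
time: 15.75
position: [557.3, 130.6, 16.3]
eef_rot: [-0.001, 0.678, 0.735, 0.001]
contact_force: [-0.9, 10.4, 4.3]
width: 0.85
grip_force: 0.0
```

```bash
python3 -c "
from h import *
st()"
```

```text
t15.75 tray [ -0.2 118.8] z16.3 toolx-A 1.5710 zdir [-0.     0.002 -1.   ] Ftray [-0.  10.4] Fz4.3 w0.85
```

{"op": "move_arm", "data": {"moves": [[-0.002, 0, 0, 0, 0.7], [-0.002, 0, 0, 0, 0.7], [-0.002, 0, 0, 0, 0.7], [-0.002, 0, 0, 0, 0.7], [-0.002, 0, 0, 0, 0.7], [-0.002, 0, 0, 0, 0.7]]}}

```text
time: 16.35
position: [558.2, 118.7, 16.3]
eef_rot: [-0.001, 0.678, 0.735, 0.001]
contact_force: [-1.3, 9.7, 4.3]
width: 0.847
grip_force: 0.0
```

{"op": "move_arm", "data": {"moves": [[-0.002, 0, 0, 0, 0.7], [-0.002, 0, 0, 0, 0.7], [-0.002, 0, 0, 0, 0.7], [-0.002, 0, 0, 0, 0.7], [-0.002, 0, 0, 0, 0.7], [-0.002, 0, 0, 0, 0.7]]}}

```text
time: 16.95
position: [559.2, 106.8, 16.4]
eef_rot: [-0.001, 0.678, 0.735, 0.001]
contact_force: [-0.1, 10.0, 4.3]
width: 0.849
grip_force: 0.0
```

{"op": "move_arm", "data": {"moves": [[-0.002, 0, 0, 0, 0.7], [-0.002, 0, 0, 0, 0.7], [-0.002, 0, 0, 0, 0.7], [-0.002, 0, 0, 0, 0.7], [-0.002, 0, 0, 0, 0.7], [-0.002, 0, 0, 0, 0.7]]}}

```text
time: 17.55
position: [560.2, 94.9, 16.4]
eef_rot: [-0.001, 0.678, 0.735, 0.001]
contact_force: [0.9, 10.8, 4.4]
width: 0.851
grip_force: 0.0
```

{"op": "move_arm", "data": {"moves": [[-0.002, 0, 0, 0, 0.7], [-0.002, 0, 0, 0, 0.7], [-0.002, 0, 0, 0, 0.7], [-0.002, 0, 0, 0, 0.7], [-0.002, 0, 0, 0, 0.7], [-0.002, 0, 0, 0, 0.7]]}}

```text
time: 18.15
position: [561.1, 83.0, 16.3]
eef_rot: [-0.001, 0.678, 0.735, 0.001]
contact_force: [-0.6, 11.3, 5.5]
width: 0.849
grip_force: 0.0
```

```bash
python3 -c "
from h import *
st()"
```

```text
t18.15 tray [-0.3 71. ] z16.3 toolx-A 1.5711 zdir [-0.001  0.002 -1.   ] Ftray [ 0.3 11.3] Fz5.5 w0.85
```

{"op": "move_arm", "data": {"moves": [[-0.002, 0, 0, 0, 0.7], [-0.002, 0, 0, 0, 0.7], [-0.002, 0, 0, 0, 0.7], [-0.002, 0, 0, 0, 0.7]]}}

```text
time: 18.55
position: [561.7, 75.0, 16.3]
eef_rot: [-0.001, 0.678, 0.735, 0.001]
contact_force: [0.8, 10.9, 3.7]
width: 0.848
grip_force: 0.0
```

{"op": "move_arm", "data": {"moves": [[-0.002, 0, 0, 0, 0.7], [-0.002, 0, 0, 0, 0.7], [-0.002, 0, 0, 0, 0.7], [-0.002, 0, 0, 0, 0.7]]}}

```text
time: 18.95
position: [562.4, 67.1, 16.3]
eef_rot: [-0.001, 0.678, 0.735, 0.001]
contact_force: [-0.6, 11.5, 4.1]
width: 0.847
grip_force: 0.0
```

{"op": "move_arm", "data": {"moves": [[-0.002, 0, 0, 0, 0.7], [-0.002, 0, 0, 0, 0.7], [-0.002, 0, 0, 0, 0.7], [-0.002, 0, 0, 0, 0.7], [-0.002, 0, 0, 0, 0.7], [-0.002, 0, 0, 0, 0.7], [-0.002, 0, 0, 0, 0.7]]}}

```text
time: 19.65
position: [563.5, 53.3, 16.3]
eef_rot: [-0.001, 0.678, 0.735, 0.001]
contact_force: [0.6, 11.1, 5.6]
width: 0.848
grip_force: 0.0
```

{"op": "move_arm", "data": {"moves": [[-0.002, 0, 0, 0, 0.7], [-0.002, 0, 0, 0, 0.7], [-0.002, 0, 0, 0, 0.7], [-0.002, 0, 0, 0, 0.7], [-0.002, 0, 0, 0, 0.7], [-0.002, 0, 0, 0, 0.7], [-0.002, 0, 0, 0, 0.7]]}}

```text
time: 20.35
position: [564.6, 39.4, 16.3]
eef_rot: [-0.001, 0.678, 0.735, 0.001]
contact_force: [0.2, 12.1, 5.3]
width: 0.852
grip_force: 0.0
```

{"op": "move_arm", "data": {"moves": [[-0.002, 0, 0, 0, 0.7], [-0.002, 0, 0, 0, 0.7], [-0.002, 0, 0, 0, 0.7], [-0.002, 0, 0, 0, 0.7], [-0.002, 0, 0, 0, 0.7], [-0.002, 0, 0, 0, 0.7], [-0.002, 0, 0, 0, 0.7]]}}

```text
time: 21.05
position: [565.7, 25.5, 16.3]
eef_rot: [-0.001, 0.678, 0.735, 0.001]
contact_force: [-0.4, 11.1, 4.3]
width: 0.852
grip_force: 0.0
```

```bash
python3 - <<'E'
from h import *
st()
a=vision.read_camera("side");b=vision.read_camera("top")
a=cv2.resize(a[190:340,220:420],(800,600));b=cv2.resize(b[180:350,230:400],(600,600))
cv2.imwrite("pics/s7.png",cv2.resize(np.hstack([a,b]),(800,343)))
E
```

```text
t21.05 tray [-0.3 13.4] z16.3 toolx-A 1.5712 zdir [-0.001  0.002 -1.   ] Ftray [ 0.5 11.1] Fz4.3 w0.85
```

View pics/s7.png

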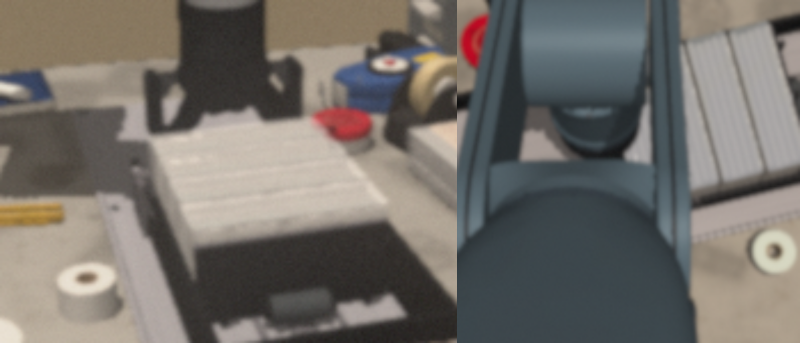

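{"op": "move_arm", "data": {"moves": [[-0.002, 0, 0, 0, 0.7], [-0.002, 0, 0, 0, 0.7], [-0.002, 0, 0, 0, 0.7], [-0.002, 0, 0, 0, 0.7], [-0.002, 0, 0, 0, 0.7], [-0.002, 0, 0, 0, 0.7], [-0.002, 0, 0, 0, 0.7]]}}

```text
time: 21.85
position: [566.8, 11.6, 16.3]
eef_rot: [-0.001, 0.678, 0.735, 0.001]
contact_force: [-0.7, 12.1, 6.2]
width: 0.848
grip_force: 0.0
```

{"op": "move_arm", "data": {"moves": [[-0.002, 0, 0, 0, 0.7], [-0.002, 0, 0, 0, 0.7], [-0.002, 0, 0, 0, 0.7], [-0.002, 0, 0, 0, 0.7], [-0.002, 0, 0, 0, 0.7]]}}

```text
time: 22.35
position: [567.6, 1.7, 16.3]
eef_rot: [-0.001, 0.678, 0.735, 0.001]
contact_force: [-0.5, 11.7, 6.3]
width: 0.851
grip_force: 0.0
```

```bash
python3 - <<'E'
from h import *
st()
R=np.array([[np.cos(A),np.sin(A)],[-np.sin(A),np.cos(A)]])
for p in [(685,182),(685,195),(690,212),(735,440),(748,445),(745,465)]:print(p,np.round(R@(onplane("top",np.array(p)/5+[190,180],35)[:2]-O),1))
E
```

```text
t22.35 tray [ -0.4 -10.5] z16.3 toolx-A 1.5712 zdir [-0.001  0.003 -1.   ] Ftray [ 0.5 11.7] Fz6.3 w0.85
(685, 182) [ 62.5 -56. ]
(685, 195) [ 57.  -54.7]
(690, 212) [ 49.3 -54.9]
(735, 440) [-48.7 -49.3]
(748, 445) [-51.9 -53.9]
(745, 465) [-59.6 -50.7]
```

{"op": "move_arm", "data": {"moves": [[-0.002, 0, 0, 0, 0.7], [-0.002, 0, 0, 0, 0.7], [-0.002, 0, 0, 0, 0.7], [-0.002, 0, 0, 0, 0.7]]}}

```text
time: 22.75
position: [568.2, -6.1, 16.3]
eef_rot: [-0.001, 0.678, 0.735, 0.001]
contact_force: [-0.0, 13.2, 5.7]
width: 0.849
grip_force: 0.0
```

{"op": "move_arm", "data": {"moves": [[-0.001, 0, 0, 0, 0.7], [-0.001, 0, 0, 0, 0.7], [-0.001, 0, 0, 0, 0.7]]}}

```text
time: 23.05
position: [568.4, -9.1, 16.4]
eef_rot: [-0.001, 0.678, 0.735, 0.001]
contact_force: [-0.0, 12.6, 5.1]
width: 0.851
grip_force: 0.0
```

{"op": "move_arm", "data": {"moves": [[-0.001, 0, 0, 0, 0.7], [-0.001, 0, 0, 0, 0.7], [-0.001, 0, 0, 0, 0.7]]}}

```text
time: 23.35
position: [568.7, -12.1, 16.3]
eef_rot: [-0.001, 0.678, 0.735, 0.001]
contact_force: [-0.7, 13.4, 6.2]
width: 0.846
grip_force: 0.0
```

{"op": "move_arm", "data": {"moves": [[-0.001, 0, 0, 0, 0.7], [-0.001, 0, 0, 0, 0.7], [-0.001, 0, 0, 0, 0.7]]}}

```text
time: 23.65
position: [568.9, -15.1, 16.3]
eef_rot: [-0.001, 0.678, 0.735, 0.001]
contact_force: [-0.1, 11.8, 6.7]
width: 0.85
grip_force: 0.0
```

{"op": "move_arm", "data": {"moves": [[-0.001, 0, 0, 0, 0.7], [-0.001, 0, 0, 0, 0.7]]}}

```text
time: 23.85
position: [569.1, -17.4, 16.3]
eef_rot: [-0.001, 0.678, 0.735, 0.0]
contact_force: [0.3, 11.6, 5.8]
width: 0.853
grip_force: 0.0
```

{"op": "move_arm", "data": {"moves": [[-0.001, 0, 0, 0, 0.7], [-0.001, 0, 0, 0, 0.7]]}}

```text
time: 24.05
position: [569.3, -19.3, 16.3]
eef_rot: [-0.001, 0.678, 0.735, 0.0]
contact_force: [-0.0, 11.7, 6.4]
width: 0.851
grip_force: 0.0
```

{"op": "move_arm", "data": {"moves": [[-0.001, 0, 0, 0, 0.7], [-0.001, 0, 0, 0, 0.7]]}}

```text
time: 24.25
position: [569.3, -19.7, 16.3]
eef_rot: [-0.002, 0.678, 0.735, 0.001]
contact_force: [0.6, 21.8, 7.7]
width: 0.853
grip_force: 0.0
```

{"op": "move_arm", "data": {"moves": [[0.001, 0, 0, 0, 0.7], [0.001, 0, 0, 0, 0.7], [0.001, 0, 0, 0, 0.7]]}}

```text
time: 24.55
position: [569.3, -19.6, 16.2]
eef_rot: [-0.0, 0.677, 0.736, -0.0]
contact_force: [-0.5, 2.8, 2.8]
width: 0.85
grip_force: 0.0
```

{"op": "move_arm", "data": {"moves": [[0.001, 0, 0, 0, 0.7], [0.001, 0, 0, 0, 0.7], [0, 0, 0, 0, 0.7]]}}

```text
time: 24.85
position: [569.4, -18.4, 16.1]
eef_rot: [-0.0, 0.678, 0.735, -0.0]
contact_force: [-0.2, -0.1, 2.3]
width: 0.852
grip_force: 0.0
```

{"op": "move_arm", "data": {"moves": [[0.001, 0, 0, 0, 0.7], [0.001, 0, 0, 0, 0.7], [0, 0, 0, 0, 0.7]]}}

```text
time: 25.15
position: [569.3, -15.9, 16.1]
eef_rot: [-0.0, 0.678, 0.735, -0.0]
contact_force: [-0.3, 1.7, 1.2]
width: 0.856
grip_force: 0.0
```

```bash
python3 - <<'E'
from h import *
st()
a=vision.read_camera("side");
for d in vision.spot_point("side","pack_1")[:5]: print(round(d["score"],2),np.round(d["at"],1),np.round(onplane("side",d["at"],42)))
E
```

```text
t25.15 tray [ -0.1 -28.2] z16.1 toolx-A 1.5715 zdir [-0.001  0.    -1.   ] Ftray [-0.2  1.7] Fz1.2 w0.86
```

{"op": "move_arm", "data": {"moves": [[0.003, 0, 0, 0, 0.7], [0.005, 0, 0, 0, 0.7], [0.01, 0, 0, 0, 0.7], [0.02, 0, 0, 0, 0.7], [0, 0, -0.04, 0, 0.7], [0, 0, -0.05, 0, 0.7], [0, 0, -0.05, 0, 0.7], [0.04, -0.02, 0, 0, 0.7], [0.04, -0.02, 0, 0, 0.7], [0.04, -0.02, 0, 0, 0.7]]}}

```text
time: 26.25
position: [495.8, 138.0, 156.8]
eef_rot: [0.0, 0.678, 0.735, 0.0]
contact_force: [-0.5, 1.3, 0.3]
width: 0.847
grip_force: 0.0
```

{"op": "move_arm", "data": {"moves": [[0.045, 0, 0, 0, 0.7], [0.045, 0, 0, 0, 0.7], [0.045, 0, 0, 0, 0.7], [0, 0, 0, 0, 0.7]]}}

```text
time: 26.65
position: [484.1, 276.6, 156.4]
eef_rot: [-0.001, 0.675, 0.737, 0.001]
contact_force: [0.7, 0.2, -0.9]
width: 0.852
grip_force: 0.0
```

```bash
python3 - <<'E'
from h import *
st()
R=np.array([[np.cos(A),np.sin(A)],[-np.sin(A),np.cos(A)]])
b=vision.read_camera("top")
for d in vision.spot_point("top","pack_1")[:5]: print(round(d["score"],2),np.round(R@(onplane("top",d["at"],42)[:2]-O),1))
g=cv2.cvtColor(b,cv2.COLOR_BGR2GRAY)
cv2.imwrite("pics/top_end.png",b)
# brightness profile along tray y: at pack-top height (z=81) and at flap height
Tr=T(O,A)
for x in(-50,-25,0,25,50):
    ys=np.arange(-250,0,2.);P=np.c_[np.full_like(ys,x),ys,np.full_like(ys,81)]
    u=proj("top",Tr(P)).astype(np.float32)
    v=cv2.remap(g,u[None,:,0],u[None,:,1],cv2.INTER_LINEAR)[0].astype(int)
    print(x,"y=-60..0",v[95:]);print("   darkest edges",ys[1:][np.abs(np.diff(v))>12])
E
```

```text
t26.65 tray [-61.3 270.3] z156.4 toolx-A 1.5773 zdir [ 0.     0.002 -1.   ] Ftray [0.7 0.2] Fz-0.9 w0.85
0.95 [   4.5 -130.8]
0.95 [  9.1 -85.2]
0.75 [   4.  -214.4]
0.72 [   9.1 -170.3]
-50 y=-60..0 [159 160 169 180 178 166 157 158 158 148 123  95  80  80  86 101 127 148
 156 157 157 157 157 157 157 156 156 156 156 156]
   darkest edges [-220. -218. -214. -212. -174. -172. -170. -168. -130. -128. -124.  -94.
  -84.  -80.  -78.  -40.  -38.  -36.  -30.  -28.  -26.]
-25 y=-60..0 [158 157 157 162 161 157 155 157 157 147 119  86  65  68  76  85 105 132
 150 156 156 157 156 156 156 156 156 156 155 155]
   darkest edges [-228. -226. -224. -216. -214. -212. -174. -172. -170. -168. -130. -128.
 -124.  -86.  -84.  -80.  -78.  -40.  -38.  -36.  -28.  -26.  -24.]
0 y=-60..0 [159 156 155 158 158 155 155 157 157 147 121  89  72  75  81  87 106 133
 149 153 154 153 153 154 154 154 153 153 153 153]
   darkest edges [-228. -226. -224. -218. -216. -214. -212. -174. -172. -168. -130. -128.
 -124.  -84.  -80.  -78.  -40.  -38.  -36.  -28.  -26.  -24.]
25 y=-60..0 [159 157 156 158 158 156 154 157 158 148 122  91  74  74  80  87 105 130
 146 150 151 152 151 151 151 151 151 151 151 151]
   darkest edges [-220. -218. -214. -212. -174. -170. -168. -130. -128. -126. -124.  -84.
  -80.  -40.  -38.  -36.  -28.  -26.  -24.]
50 y=-60..0 [158 156 154 157 159 157 155 157 157 146 119  86  69  69  74  82 100 122
 138 145 148 149 149 149 148 148 148 148 148 147]
   darkest edges [-224. -222. -220. -216. -214. -212. -174. -172. -168. -130. -128. -124.
  -86.  -84.  -80.  -78.  -40.  -38.  -36.  -28.  -26.  -24.]
```

```bash
python3 - <<'E'
from h import *
Tr=T(O,A)
def prof(g,f,r,name):
    for x in(-40,0,40):
        ys=np.arange(*r,1.);u=f(proj("top",Tr(np.c_[np.full_like(ys,x),ys,np.full_like(ys,81)]))).astype(np.float32)
        v=cv2.remap(g,u[None,:,0],u[None,:,1],cv2.INTER_LINEAR)[0].astype(float)
        v-=np.convolve(np.pad(v,10,'edge'),np.ones(21)/21,'valid')
        m=[(int(ys[i]),int(v[i])) for i in range(2,len(v)-2) if v[i]<-8 and v[i]==v[i-2:i+3].min()]
        print(name,x,m)
rd=lambda n:cv2.imread(n,0)
prof(rd("pics/t5.png"),lambda u:(u-[190,180]+.5)*5-.5,(10,215),"t5 TCP213.6")
prof(rd("pics/top_end.png"),lambda u:u,(-235,0),"end")
s=rd("pics/s6.png"); # top half: 600px from 170 px then scaled by 800/1400
prof(s,lambda u:((u-[200,180]+.5)*600/170+[800,0])*(800/1400)-.5,(-40,160),"s6 TCP158.1")
s=rd("pics/s7.png")
prof(s,lambda u:((u-[230,180]+.5)*600/170+[800,0])*(800/1400)-.5,(-180,0),"s7 TCP13.4")
E
```

```text
t5 TCP213.6 -40 [(65, -21), (66, -21), (110, -31), (155, -27), (203, -33)]
t5 TCP213.6 0 [(65, -27), (110, -29), (155, -29), (197, -40)]
t5 TCP213.6 40 [(66, -28), (111, -33), (155, -25), (201, -29)]
end -40 [(-218, -33), (-172, -22), (-127, -26), (-83, -27), (-35, -38), (-15, -8)]
end 0 [(-220, -47), (-172, -28), (-127, -30), (-82, -27), (-35, -37)]
end 40 [(-217, -35), (-172, -27), (-128, -30), (-83, -26), (-35, -39)]
s6 TCP158.1 -40 [(-37, -39), (10, -22), (55, -26), (99, -25), (135, -34), (152, -12)]
s6 TCP158.1 0 [(-38, -35), (10, -25), (55, -30), (99, -25), (132, -32), (149, -11)]
s6 TCP158.1 40 [(-38, -33), (10, -28), (55, -29), (99, -25), (129, -31), (144, -10)]
s7 TCP13.4 -40 [(-177, -77), (-134, -24), (-90, -30), (-61, -22), (-48, -17), (-32, -15)]
s7 TCP13.4 0 [(-134, -27), (-90, -31), (-68, -21), (-56, -15), (-39, -40), (-21, -37)]
s7 TCP13.4 40 [(-134, -31), (-90, -27), (-75, -19), (-65, -14), (-48, -15), (-34, -9)]
```

```bash
python3 - <<'E'
from h import *
Tr=T(O,A)
ch=" .:-=+*#%@"[::-1]
def asc(img,ys,xs,z):
    Y,X=np.meshgrid(ys,xs,indexing='ij')
    u=proj("top",Tr(np.c_[X.ravel(),Y.ravel(),np.full(X.size,z)])).astype(np.float32).reshape(*X.shape,2)
    v=cv2.remap(img,u[...,0],u[...,1],cv2.INTER_LINEAR)
    for y,r in zip(ys,v): print("%4d "%y+"".join(ch[min(9,int(p)//18)] for p in r))
xs=np.r_[np.arange(-90.,-44,1.5)]
xf=np.arange(44.,90,1.5)
for n in("pics/top_end.png","pics/top0.png"):
    g=cv2.imread(n,0)
    print(n);asc(g,np.arange(-64.,8,3),np.r_[xs,xf],39)
E
```

```text
pics/top_end.png
 -64 ..:-+*##***++===-::.......................................::::
 -61 ..:-+*##**+++===-::.........   ..........................:::::
 -58 ..:-+*#**++++===-::.           ..........................:::::
 -55 ..:-+*##**+++===-:..           ..........................:::::
 -52 ..:-+****++++===-::...      .............................:::::
 -49 ..:-+*##***+++==-::.......................................:::-
 -46 ..:-+*****++++==--:.....................................::::--
 -43 .:--==++***++++===-------------------------------------=======
 -40 -======+++++++++++++++++++++++++++++++++++++++++++******###**+
 -37 =++====++**++++====++++++++++++++++++++++****++==++*#%%%%%##**
 -34 =++=====+++++==---====+++++++++++++++++++++++++=--=+*#%%%##**+
 -31 =++==-=======----------------------=====-===++++====+*####*++=
 -28 =++==-----======--::............::::::::::::-=+++====+*##*++==
 -25 =+++==----======-:.........................::--=++==-==+**+===
 -22 =++==---========-:...........................::-=+++====+++===
 -19 =++=---==+++==-::............................::-=++*+===+*
[... 1494 characters left out ...]
.::--=+++====+**++==
 -22 =+++===========-::..........................::--=+++====++++==
 -19 =++=---==++++==-:...........................:::-=+**++==+***++
 -16 =+=-:::-=+*++=-:............................:::-=+*******###*+
 -13 =+=-::-==++++=-:............................:::-=+*#####%##**+
 -10 =++====+++++=-:.............................:::-=+*#%%%%%%##**
  -7 -=++++++++++=-:..............................:::-+*#%%%%%##**+
  -4 ::-=*###***+=-:.............................:::-=+*#%%#####**+
  -1 .::=+*#***++==-:...........................::::-=+*#%######*++
   2 .:-+*###**++=-::...........................:::::-+*########*+=
   5 :-=*#%###*+=--:.............................::::=+*#%#######*+
```

```bash
python3 -c "
from h import *
st();print(arm.sign_off())"
```

```text
t26.75 tray [-60.9 266. ] z156.0 toolx-A 1.5749 zdir [-0.    -0.001 -1.   ] Ftray [0.4 0.3] Fz0.3 w0.85
the job is handed in; nothing more can be done
None
```

I handed the job in at 26.8 s: the four packs are in the channel as one closed row. After release the row eased back about 8 mm, then sat with its rear face at tray y of about -35 mm; in the top image both stops look sprung out behind it. The highest force I read was 21.8 N at the paddle's end. The sign-off gave no verdict.

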